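# Set out the stacked parts of a cable-end unit

## Robot

A 6-joint arm with a two-finger parallel gripper is mounted at the origin on the work surface. World frame = base frame: x ahead of the robot, y to its left, z up, the work surface at z = 0. Lengths are in m, angles in rad, forces in N, time in s.
With the tool pointing down it reaches from about 0.3 to 0.825 m from the base axis. Payload 5.4 kg.
Tool frame: the origin (TCP) lies at the very end of the fingers, on their centre line; the grasp point (between the pads) lies 19 mm behind it; z points along the fingers, x is the direction in which the jaws open and shut, and the axes are right-handed (so a half turn about z gives the same grasp; the last joint's range is limited). The gripper opens to 92 mm and grips with 3 to 60 N. Pads are 20 mm wide; open, the fingers measure 128 mm over their backs; the gripper's body (75 mm by 189 mm) begins 69 mm behind the grasp point.
Start: joints at [0.974, 0.158, 1.597, -0, 1.386, -0.21], TCP at [0.217, 0.532, 0.215] pointing down, gripper open.
Joint ranges: [-2.91, 2.91], [-0.94, 2.29], [0.18, 2.7], [-1.29, 4.43], [0.17, 2.64], [-3, 3]. Speed limits (rad/s): [2.57, 2.57, 3.14, 3.14, 3.14, 3.14].

## Interface

Orientations are given as a rotation vector (axis times angle).
In Python, from workcell import bot gives the robot as it stands. Calls block until the motion is done:
- bot.goto(position, orientation): joint-space move of the TCP to a pose.
- bot.line_to(position, rot=None, max_speed=0.15): straight line of the TCP; rot=None keeps the orientation; max_speed is the mean speed in m/s.
- bot.set_joints(angles): joint-space move.
- bot.set_gripper(opening, newtons=None): opening from 0.0 (shut) to 1.0 (fully open); newtons is the grip in N (None keeps the last); returns when the fingers have stopped.
- bot.hold(seconds).
- bot.inverse_kinematics(position, orientation): joint angles nearest the present ones, or None.
- bot.read_camera(name): name is "scene" or "top"; returns a dict with "pixels" (480x640x3 uint8, blue, green, red), "fx", "fy", "cx", "cy" (pixels), "k1" (the pictures are not rectified: a ray, as slopes to the right and down, at radius r is drawn at 1 + k1 r^2 times it, then the intrinsics apply), "R" (3x3) and "t" (3): a world point X has camera coordinates R X + t. Camera axes: x right, y down, z forward; pixel columns grow to the right and rows downward; lengths in m; the calibration is good to about 2 mm. A picture is of the moment at which its call begins. There is no depth.
A pose or a line that the arm cannot do raises bot.MotionError and nothing moves.
- bot.job_done(): hands the job in, once; it reports no verdict.
Readings, each from a call of its own:
- bot.current_clock(): time.
- bot.current_joints(): joint angles.
- bot.current_joint_vel(): joint speeds.
- bot.current_effort(): joint torques, N m.
- bot.current_ee_pos(): TCP position.
- bot.current_tool_rot(): TCP orientation.
- bot.current_contact_force(): force on the tool from outside, world axes, zero at the start.
- bot.current_ft_torque(): the same for the moment, N m.
- bot.current_opening(): opening from 0.0 (shut) to 1.0 (fully open).
Only numpy, scipy, OpenCV 4.12 (cv2) and the standard library are available. Lean on these libraries where they do the work, as an engineer would, in place of code of your own. Each camera call takes 0.05 s, during which the arm holds its last target.

## Task

The aluminium and steel parts of a cable-end unit came to the soldering bench in a stack, with its last part lying next to it. Take the stack apart and set each part, the right way up, where it will be worked on: the slim round connector shell upright and pushed fully down midway along the gap between the sprung jaws of the blue vise, the finned heat sink in the middle of the preheater's square plate (within 15 mm), the broad round cover in the middle of the turntable (within 15 mm), and the rectangular housing flat on the floor of the shallow black tray, long side along the tray's long side. Set the parts down instead of dropping them, and leave the flux bottle and the glass vial standing where they are.

Things in the scene. Friction and masses are not known exactly. Their poses are not given: they have to be found in the camera images.
- shell: Connector shell: upright steel cylinder, 28 mm diameter, 60 mm high, with a dark bore and brass pins on its top; the lowest 6 mm taper to 22 mm diameter. About 90 g. Starts on top of the heat sink. Origin: centre of its underside, z up along its axis.
- heatsink: Heat sink: square block of dark anodised aluminium with upright fins (seen from above as narrow stripes along its x), 40 x 40 mm, 26 mm high; it may be gripped on either pair of sides. About 100 g. Starts as the middle of the stack, on the cover or on the housing. Origin: centre of its underside, x and y along its sides.
- cover: Round cover: plain aluminium disc, 60 mm diameter, 30 mm thick, lying flat. About 220 g. Either lies at the bottom of the stack or alone on the bench on the other side of the middle. Origin: centre of its underside, z up.
- housing: Housing: rectangular aluminium box, 96 mm long (its x), 54 mm wide (its y), 30 mm high, lying flat, with four dark screw heads on top. About 280 g. Either lies at the bottom of the stack or alone on the bench, whichever the cover does not. Origin: centre of its underside.
- vise: Blue vise, fixed: base 90 (x) x 100 (y) mm, flat seat 14 mm above the bench. Two grey jaws, 60 mm long along x, face each other across y: gap 24 mm, flared to 39 mm at their tops, 42 mm above the bench. Each jaw yields outwards up to 12 mm (spring 1.4 N + 0.35 N/mm); the shell, pushed down (some N), spreads them 2 mm each. Walls behind 35 mm high. Origin: on the bench under the gap's middle.
- preheater: Preheater (cold), fixed: grey box 110 x 110 mm with a knob and display on one side and a dark square plate, 80 x 80 mm, on top; the plate's upper face is 50 mm above the bench. Origin: on the bench under the middle of the plate.
- turntable: Turntable, fixed (it does not turn): flat round grey disc of 120 mm diameter with a dark rim line on a black foot; its upper face is 24 mm above the bench. Origin: on the bench under the disc's centre.
- tray: Shallow black tray, fixed: 126 mm long (its x) x 86 mm wide (its y), walls 4 mm thick and 8 mm high above the bench, inside floor 118 x 78 mm. Origin: on the bench under its middle. The inside floor is 4 mm above the bench.
- flux_bottle: Small capped flux bottle, 36 mm diameter, 85 mm high, standing loose in the middle of the bench. Leave it. Origin: centre of its underside.
- vial: Small glass vial, 28 mm diameter, 45 mm high, standing loose on the robot's left (+y). Leave it. Origin: centre of its underside.
Things that resemble listed ones, but are neither listed nor needed, are in the scene too. Leave any green look-alike of the heatsink alone. Leave any turquoise look-alike of the turntable alone.

How it is judged:
At the end, for the whole second after the job is handed in: Each flat on its support (3 mm, 0.1 rad), released, at rest: shell on the vise seat between the jaws (14 mm along, 8 mm across), heat sink and cover within 15 mm of the plate's and turntable's centres, housing on the tray floor (13 mm along, 14 mm across, 0.35 rad) (z of shell in the frame of vise between 0.011 and 0.017 m and angle between each of shell, heatsink, cover, housing's own z axis and vertical below 0.1 rad and x of shell in the frame of vise between -0.014 and 0.014 m and y of shell in the frame of vise between -0.008 and 0.008 m and z of heatsink in the frame of preheater between 0.047 and 0.053 m and horizontal distance between heatsink and preheater below 0.015 m and z of cover in the frame of turntable between 0.021 and 0.027 m and horizontal distance between cover and turntable below 0.015 m and z of housing in the frame of tray between 0.001 and 0.007 m and x of housing in the frame of tray between -0.013 and 0.013 m and y of housing in the frame of tray between -0.014 and 0.014 m and angle between the x axis of housing and the x axis of tray, either way round below 0.35 rad and linear speed of each of shell, heatsink, cover, housing below 0.02 m/s and contact force between the fingers and shell below 0.1 N and contact force between the fingers and heatsink below 0.1 N and contact force between the fingers and cover below 0.1 N and contact force between the fingers and housing below 0.1 N); the robot touches nothing.
It fails at once if a part is dropped: it moves faster than 0.7 m/s with no finger touching it ((linear speed of shell above 0.7 m/s and contact force between the fingers and shell below 0.05 N) or (linear speed of heatsink above 0.7 m/s and contact force between the fingers and heatsink below 0.05 N) or (linear speed of cover above 0.7 m/s and contact force between the fingers and cover below 0.05 N) or (linear speed of housing above 0.7 m/s and contact force between the fingers and housing below 0.05 N)).
It fails at once if the flux bottle is shifted more than 25 mm or tipped over (distance of flux_bottle from where it was at the start of the episode above 0.025 m or angle between flux_bottle's own z axis and vertical above 0.5 rad).
It fails at once if the glass vial is shifted more than 25 mm or tipped over (distance of vial from where it was at the start of the episode above 0.025 m or angle between vial's own z axis and vertical above 0.5 rad).
It also fails if it takes over 144 s, if anything falls off the work surface, if the arm or the gripper's body presses on something with over 40 N, if the wrist force passes 120 N, or if a joint passes its speed limit or range.

## Working session

There is one attempt and no reset: what is moved stays moved. The work goes in short steps, each a Python script; the robot and the scene stay as the last script left them, time stands still between calls to the robot, and variables do not carry over. Pictures are saved under pics/ and viewed, and the job is handed in when it is done.

```bash
ls; mkdir -p pics
python3 - <<'E'
from workcell import bot
import cv2,pickle
for n in("scene","top"):
    c=bot.read_camera(n); cv2.imwrite(f"pics/{n}0.png",c["pixels"]); pickle.dump(c,open(f"{n}0.pkl","wb"))
    print(n,c["fx"],c["fy"],c["cx"],c["cy"],c["k1"],c["R"],c["t"])
print(bot.current_clock(),bot.current_tool_rot())
E
```

```text
pics
scene 576.5597374761973 576.5597374761973 326.27327955761154 243.8687001236641 0.05131661308550487 [[-0.80690806  0.59030919  0.02084317]
 [ 0.3961543   0.56701273 -0.72218996]
 [-0.43813372 -0.57448378 -0.69138067]] [ 0.39589115 -0.14792129  1.42911144]
top 579.0490497228143 579.0490497228143 323.7693866310115 240.6204611278774 -0.16223292240154444 [[ 0.02640433 -0.99962839  0.00677403]
 [-0.98942494 -0.02710041 -0.14249163]
 [ 0.14262226 -0.00294    -0.98977283]] [-0.00373833  0.47451578  1.45915527]
0.1 [ 2.60641217e+00  1.75277371e+00 -2.44614115e-03]
```

View pics/scene0.png

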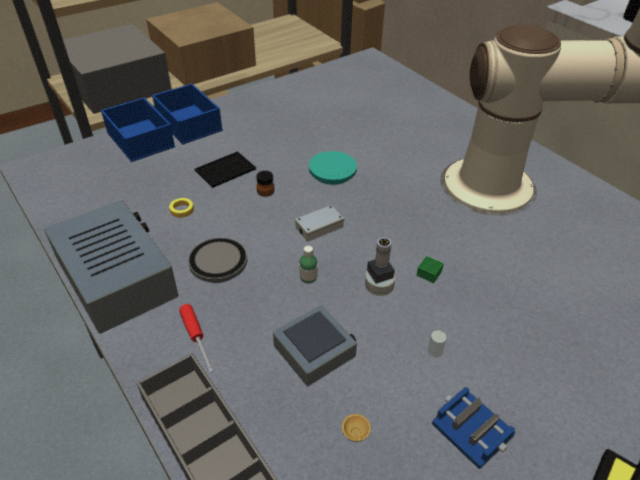

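View pics/top0.png

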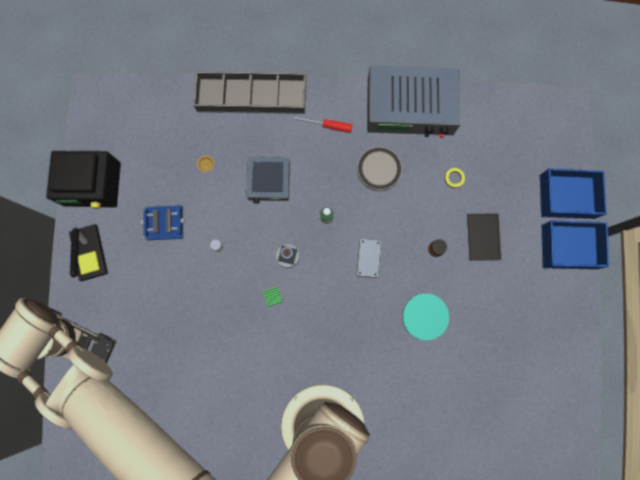

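Candidates from the top view:
- **Stack** (shell, heat sink, cover): (288,254). The green block at (273,296) is the heat sink's look-alike.
- **Housing:** (369,258).
- **Turntable:** grey disc with a rim line at (380,168). The turquoise disc at (426,316) is its look-alike.
- **Tray:** flat black at (484,237). The blue bins (574,193)/(575,245) and the compartment box (250,92) are not it.
- **Vise:** blue at (163,222).
- **Preheater:** (268,178). The other grey box is at (413,100).
- **Flux bottle:** green at (327,214). A brown jar stands at (437,247).
- **Vial:** (216,245).

Next I'll check these choices in close crops.

```bash
cat > h.py <<'E'
import numpy as np,cv2,pickle
from scipy.spatial.transform import Rotation as Ro
def cam(n,k=0): return pickle.load(open(f"{n}{k}.pkl","rb"))
def ray(c,uv):
    K=np.array([[c["fx"],0,c["cx"]],[0,c["fy"],c["cy"]],[0,0,1.]])
    p=cv2.undistortPoints(np.array(uv,float).reshape(-1,1,2),K,np.array([c["k1"],0,0,0.])).reshape(-1,2)
    R=np.array(c["R"]);t=np.array(c["t"])
    return -R.T@t, np.c_[p,np.ones(len(p))]@R
def onz(c,uv,z):
    o,d=ray(c,uv); return (o+d*((z-o[2])/d[:,2])[:,None])[:,:2]
def proj(c,X):
    K=np.array([[c["fx"],0,c["cx"]],[0,c["fy"],c["cy"]],[0,0,1.]])
    return cv2.projectPoints(np.array(X,float).reshape(-1,1,3),cv2.Rodrigues(np.array(c["R"]))[0],np.array(c["t"],float),K,np.array([c["k1"],0,0,0.]))[0].reshape(-1,2)
E
python3 - <<'E'
from h import *
t=cam("top")["pixels"];s=cam("scene")["pixels"]
def cr(im,x,y,w,h,k): return cv2.resize(im[y:y+h,x:x+w],None,fx=k,fy=k,interpolation=cv2.INTER_CUBIC)
# top: stack+housing ; vise
a=cr(t,240,220,160,100,5); cv2.imwrite("pics/c1.png",a)
b=cr(t,130,190,100,75,4); d=cr(t,235,145,100,75,4); e=cr(t,345,135,100,75,4); f=cr(t,445,200,100,75,4)
cv2.imwrite("pics/c2.png",np.vstack([np.hstack([b,d]),np.hstack([e,f])]))
cv2.imwrite("pics/c3.png",np.vstack([np.hstack([cr(s,340,230,100,75,4),cr(s,425,385,100,75,4)]),np.hstack([cr(s,270,190,100,75,4),cr(s,180,140,100,75,4)])]))
E
```

```text
(no output)
```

View pics/c1.png

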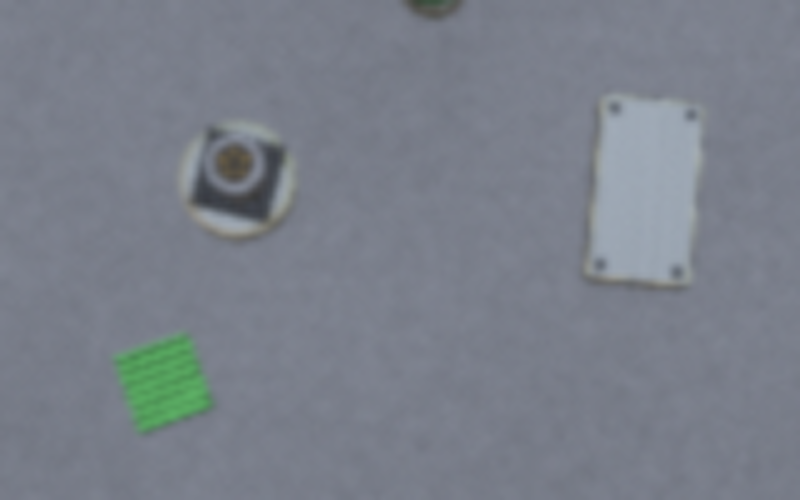

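View pics/c2.png

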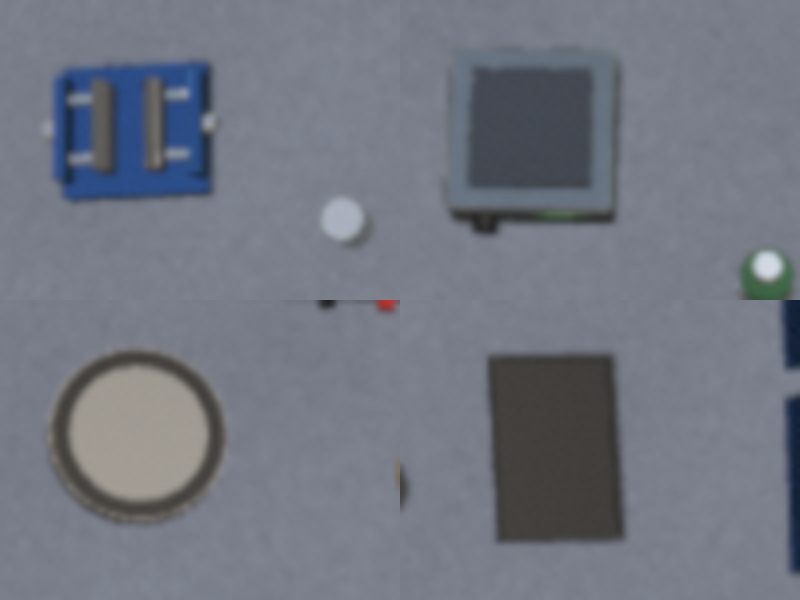

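View pics/c3.png

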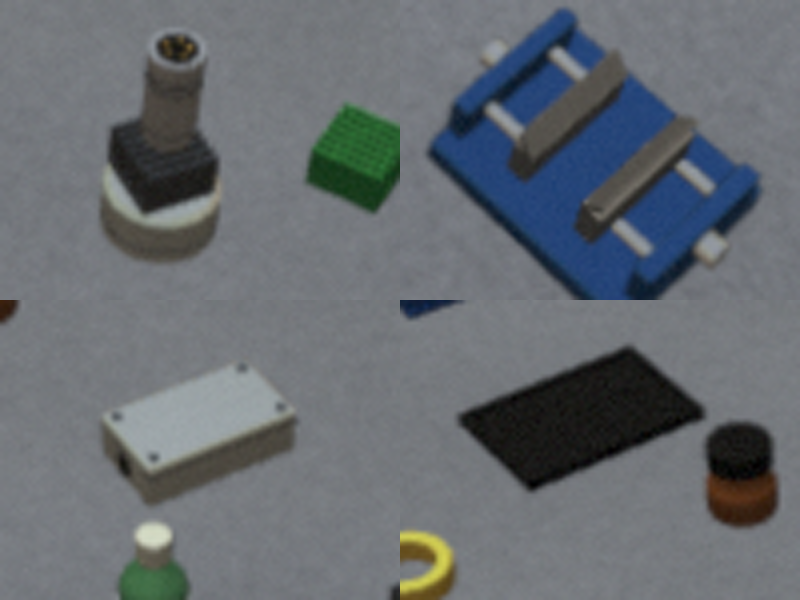

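The crops confirm the choices: the stack is shell, dark finned heat sink and cover, the green block stands apart, and the housing lies alone. Now I'll measure with masks and rays from both cameras.

```bash
cat > meas.py <<'E'
from h import *
def blob(m,x,y,w,h,pt=None):
    q=np.zeros(m.shape,np.uint8); q[y:y+h,x:x+w]=m[y:y+h,x:x+w]*255
    cs=cv2.findContours(q,cv2.RETR_EXTERNAL,cv2.CHAIN_APPROX_NONE)[0]
    return max(cs,key=cv2.contourArea).reshape(-1,2)
def rect(P):
    # P metric pts ; returns centre, size, angle of long side
    (c,s,a)=cv2.minAreaRect((P*1000).astype(np.float32)); return np.array(c).round(1),np.array(s).round(1),round(a,1)
E
python3 - <<'E'
from meas import *
c=cam("top");im=c["pixels"].astype(int);hsv=cv2.cvtColor(c["pixels"],cv2.COLOR_BGR2HSV).astype(int)
V=hsv[...,2];S=hsv[...,1]
print("bench",im[275,330],"hous",im[258,369],"plate",im[178,268],"box",im[160,252],"tt",im[168,380],"ttrim",im[152,380],"tray",im[237,484],"cover",im[263,280],"hs",im[260,290],"blue",im[215,163], "jaw",im[222,155],im[222,168])
def show(n,m,roi,z,c=c):
    b=blob(m,*roi);P=onz(c,b,z);el=cv2.minEnclosingCircle((P*1000).astype(np.float32));print(n,"rect",rect(P),"circ",np.round(el[0],1),round(el[1],1),"area c",b.mean(0).round(1))
show("housing",V>155,(345,225,50,65),.03)
show("tray",V<85,(455,200,60,75),.008)
show("plate",(V<90),(246,158,46,38),.05)
tt=(im[...,2]>im[...,0]+3)|(V<90)
show("tt",tt,(350,140,55,55),.024)
show("vise",(im[...,0]>im[...,2]+45),(130,195,65,55),.014)
show("cover",V>150,(268,240,40,32),.03)
show("hs",V<95,(268,240,40,32),.056)
show("flux cap",V>150,(315,203,25,15),.085)
show("vial",V>160,(205,233,25,22),.045)
s=cam("scene");i2=s["pixels"].astype(int);V2=i2.max(2)
show("Sh tray",V2<50,(190,148,72,45),.008,s)
show("Shousing",V2>135,(290,200,60,40),.03,s)
E
```

```text
bench [139 127 122] hous [180 168 157] plate [83 73 68] box [126 112 101] tt [146 154 160] ttrim [131 137 142] tray [61 65 66] cover [158 156 153] hs [71 65 63] blue [133  75  42] jaw [88 92 94] [100 103 106]
housing rect (array([ 435. , -108.6]), array([50.5, 92.7]), 86.3) circ [ 435.6 -104.8] 48.7 area c [368.8 256.5]
tray rect (array([ 501.1, -416.3]), array([122.7,  85.8]), 2.6) circ [ 501.3 -416.7] 72.6 area c [483.4 236.5]
plate rect (array([635.3, 159.9]), array([75.1, 76. ]), 1.4) circ [635.4 159.9] 51.9 area c [267.4 176.9]
tt rect (array([ 673.8, -131.4]), array([112.7, 115. ]), 1.8) circ [ 673.7 -131.6] 58.7 area c [378.9 168.6]
vise rect (array([515.1, 438.8]), array([ 88.4, 105.6]), 4.3) circ [514.7 437.7] 65.0 area c [162.5 222.3]
cover rect (array([411.3, 108.8]), array([24.4,  6.3]), 77.5) circ [412.8 108.4] 12.2 area c [284.5 263.9]
hs rect (array([432.4, 100.5]), array([38.2, 37. ]), 77.9) circ [432.   99.9] 25.0 area c [288.7 257.3]
flux cap rect (array([542.4,   4.3]), array([15.3, 17.6]), 1.6) circ [543.1   4.3] 9.4 area c [326.4 210.8]
vial rect (array([456.4, 288.2]), array([23.5, 25.3]), 66.1) circ [456.3 288.3] 13.2 area c [214.9 243.9]
Sh tray rect (array([ 502.4, -411.1]), array([126.4,  90.3]), 2.3) circ [ 502.5 -411.6] 74.8 area c [224.8 168.9]
Shousing rect (array([ 434. , -106.1]), array([53.7, 94.8]), 86.2) circ [ 434.1 -103.4] 52.4 area c [319.2 218.1]
```

Run:
```python
from meas import *
def ov(n,roi,k,polys):
    c=cam(n);x,y,w,h=roi;im=cv2.resize(c["pixels"][y:y+h,x:x+w],None,fx=k,fy=k,interpolation=cv2.INTER_CUBIC)
    for P,col in polys:
        p=((proj(c,P)-[x,y]+.5)*k-.5); cv2.polylines(im,[np.int32(p)],True,col,1)
    return im
def box(cx,cy,a,x0,x1,y0,y1,z):
    a=np.radians(a);r=np.array([[np.cos(a),-np.sin(a)],[np.sin(a),np.cos(a)]])
    q=np.array([[x0,y0],[x1,y0],[x1,y1],[x0,y1]])@r.T+[cx,cy];return np.c_[q,np.full(4,z)]
v=(.515,.438,4.3)
pl=[(box(*v,-.045,.045,-.05,.05,.014),(0,255,255)),(box(*v,-.03,.03,-.0195,.0195,.042),(0,0,255)),(box(*v,-.03,.03,-.012,.012,.014),(0,255,0))]
a=ov("top",(130,190,65,65),9,pl);b=ov("scene",(430,385,90,90),6.5,pl)
cv2.imwrite("pics/v1.png",cv2.resize(np.hstack([a,b]),(800,400)) if 0 else np.hstack([cv2.resize(a,(400,400)),cv2.resize(b,(400,400))]))
th=np.linspace(0,6.28,60)
def circ(cx,cy,r,z): return np.c_[cx+r*np.cos(th),cy+r*np.sin(th),np.full(60,z)]
G=(0,255,0);Rr=(0,0,255);Y=(0,255,255)
pl=[(circ(.428,.101,.03,.03),Y),(box(.432,.1005,-12,-.02,.02,-.02,.02,.056),Rr),(circ(.432,.1005,.014,.116),G),
 (box(.4345,-.107,-3.7,-.048,.048,-.027,.027,.03),G),(circ(.6735,-.1315,.06,.024),G),(box(.635,.16,1.4,-.04,.04,-.04,.04,.05),G),(box(.5015,-.414,2.5,-.063,.063,-.043,.043,.008),G)]
R=lambda n,r:cv2.resize(ov(n,r,5,pl),(266,266))
cv2.imwrite("pics/v2.png",np.vstack([np.hstack([R("top",(266,230,45,45)),R("top",(340,228,60,60)),R("top",(345,135,70,70))]),np.hstack([R("scene",(350,230,65,65)),R("scene",(290,190,60,60)),R("scene",(180,225,75,75))])]))
cv2.imwrite("pics/v3.png",np.vstack([np.hstack([R("top",(240,145,60,60)),R("top",(450,200,75,75))]),np.hstack([R("scene",(265,295,100,100)),R("scene",(185,130,80,80))])]))
```

```text
(no output)
```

View pics/v1.png

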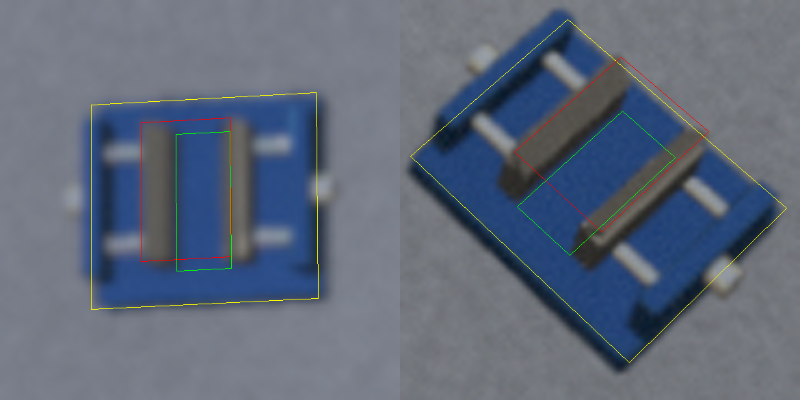

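View pics/v2.png

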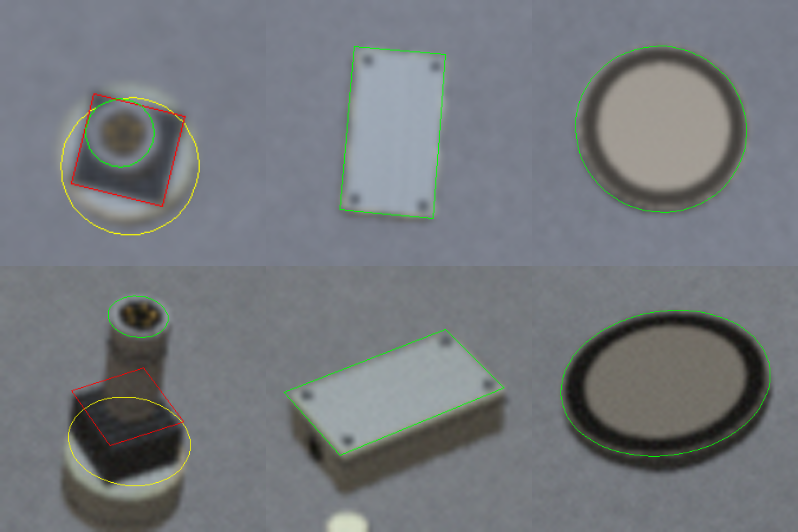

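View pics/v3.png

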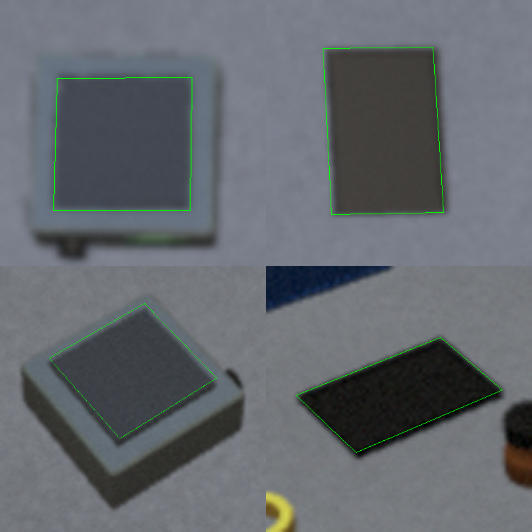

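Run:
```python
from meas import *
c=cam("top");a=cv2.resize(c["pixels"][200:245,138:188],None,fx=12,fy=12,interpolation=cv2.INTER_CUBIC)
cv2.imwrite("pics/j1.png",a)
c=cam("scene");a=cv2.resize(c["pixels"][388:466,430:516],None,fx=7.5,fy=7.5,interpolation=cv2.INTER_CUBIC)
cv2.imwrite("pics/j2.png",a)
```

```text
(no output)
```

View pics/j1.png

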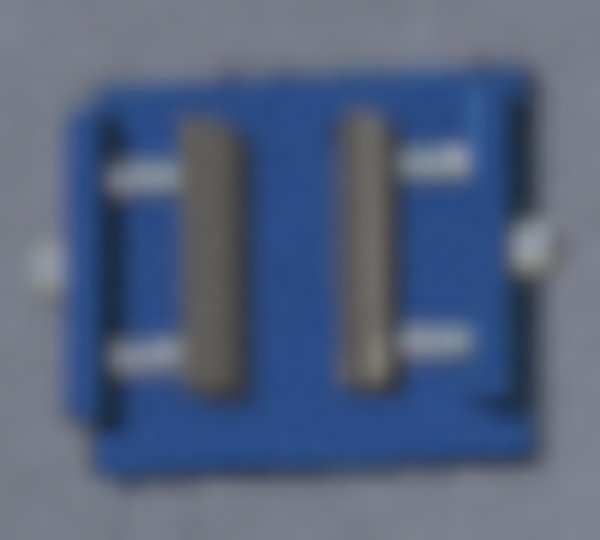

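View pics/j2.png

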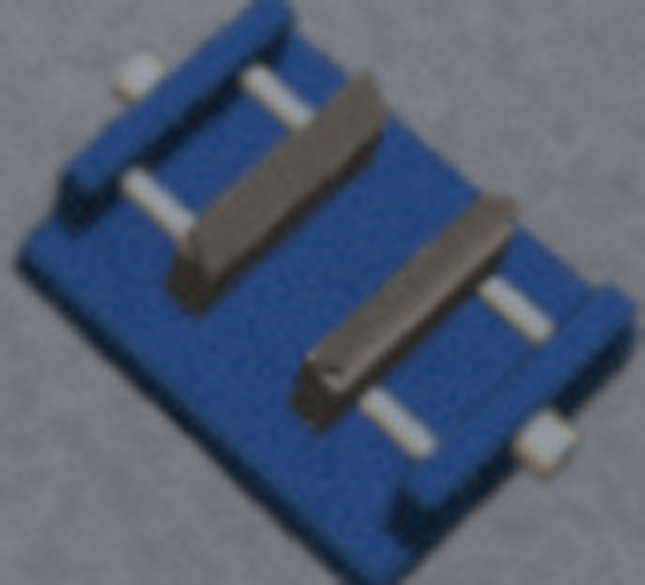

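Run:
```python
from meas import *
c=cam("top"); k=12
f=lambda x,y,z:onz(c,[[138+(x+.5)/k-.5,200+(y+.5)/k-.5]],z)[0]*1000
for z in(.014,.018,.022):print("Lbot",z,f(243,255,z))
for z in(.030,.034,.038):print("Redge",z,f(343,250,z))
print("Lridge outer",f(185,255,.042),"Rridge in/out",f(371,250,.042),f(392,250,.042))
print("ends L",f(215,122,.03),f(215,392,.03),"R",f(365,112,.036),f(365,385,.036))
c=cam("scene");k=7.5
g=lambda x,y,z:onz(c,[[430+(x+.5)/k-.5,388+(y+.5)/k-.5]],z)[0]*1000
print("scene near ridge outer",g(345,388,.042),g(515,213,.042)," far ridge outer",g(197,235,.042),g(368,72,.042))
print("base corners",g(20,262,0),g(370,585,0), "front-left top",g(42,242,.014))
```

```text
Lbot 0.014 [518.48163743 451.44275513]
Lbot 0.018 [517.79534864 450.27301518]
Lbot 0.022 [517.10905985 449.10327523]
Redge 0.03 [517.3930218  424.39158787]
Redge 0.034 [516.70226154 423.28223696]
Redge 0.038 [516.01150127 422.17288605]
Lridge outer [513.36409194 456.21246827] Rridge in/out [515.47246653 414.8442087 ] [515.58636299 410.18419417]
ends L [545.25150729 455.22638743] [485.21678379 450.91435787] R [547.0885457  419.94307523] [486.72147302 415.81077141]
scene near ridge outer [545.91271028 463.05639631] [486.98486241 456.47078278]  far ridge outer [545.92431502 421.36367242] [487.27858511 415.31828887]
base corners [559.45680317 390.84182262] [550.9409653  485.56647043] front-left top [559.34976192 394.6698617 ]
```

```bash
cat > r.py <<'E'
from meas import *
from workcell import bot
import sys
def rv(yaw): y=np.radians(yaw)/2; return list(np.pi*np.array([np.cos(y),np.sin(y),0]))
def L(x,y,z,yaw=None,v=.15): bot.line_to([x,y,z],None if yaw is None else rv(yaw),max_speed=v)
def st(m): print(m,"t",round(bot.current_clock(),1),"p",np.round(bot.current_ee_pos(),4),"F",np.round(bot.current_contact_force(),1),"op",round(bot.current_opening()*92,1))
def snap(k):
    for n in("scene","top"):
        c=bot.read_camera(n);pickle.dump(c,open(f"{n}{k}.pkl","wb"));cv2.imwrite(f"pics/{n}{k}.png",c["pixels"])
E
python3 - <<'E'
from r import *
bot.goto([.432,.1005,.2],rv(94)); st("over")
bot.set_gripper(.6)
L(.432,.1005,.088,v=.1)
bot.set_gripper(0,45); st("grip")
L(.432,.1005,.12,v=.08); st("lift")
L(.432,.1005,.2,v=.2); st("up")
L(.516,.437,.13,94,v=.2); st("over vise"); snap(1)
E
```

```text
over t 1.9 p [0.432  0.101  0.2001] F [-0.8  0.6 -0.2] op 92.0
grip t 4.3 p [0.4322 0.1005 0.0882] F [0.  0.4 0.7] op 27.0
lift t 4.9 p [0.4319 0.1005 0.12  ] F [ 0.4  0.5 -0.4] op 27.1
up t 5.5 p [0.4314 0.1005 0.1988] F [-0.3  0.4 -0.9] op 27.1
over vise t 7.4 p [0.5161 0.4365 0.1302] F [ 0.9  0.5 -0.3] op 26.9
```

Run:
```python
from meas import *
a=cam("scene",1)["pixels"];b=cam("top",1)["pixels"]
f=lambda im,x,y:cv2.resize(im[y:y+100,x:x+133],(400,300),interpolation=cv2.INTER_CUBIC)
cv2.imwrite("pics/k1.png",np.vstack([np.hstack([f(a,405,365),f(b,110,170)]),np.hstack([f(a,320,220),f(b,235,205)])]))
```

```text
(no output)
```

View pics/k1.png

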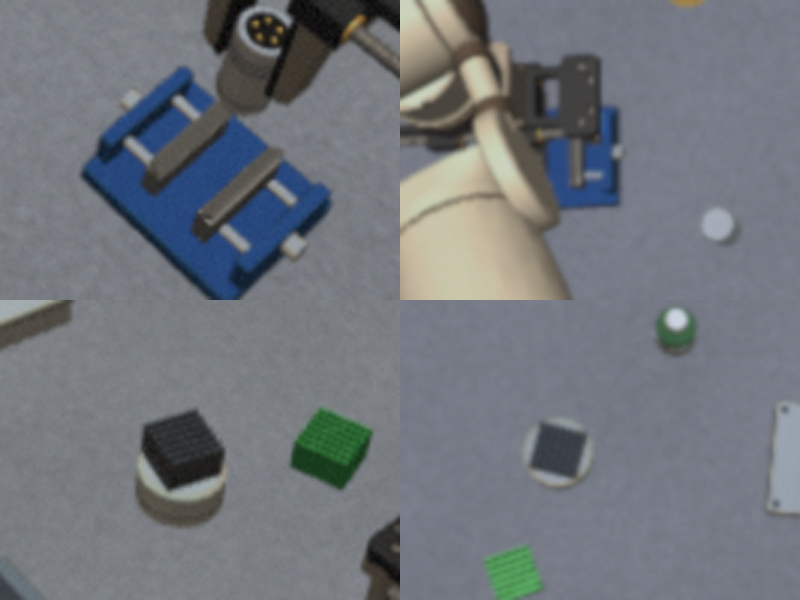

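The shell is held upright over the vise (scene crop at about (265,55)), and the heat sink and cover are undisturbed. Next I'll lower the shell.

Run:
```python
from r import *
L(.516,.437,.078,v=.1); st("mouth"); snap(2)
a=cam("scene",2)["pixels"];cv2.imwrite("pics/k2.png",cv2.resize(a[365:465,405:538],(800,600),interpolation=cv2.INTER_CUBIC))
# remeasure heatsink & cover
for n,k in(("top",1),("scene",1)):
    c=cam(n,k);V=c["pixels"].max(2)
    r=(268,238,40,36) if n=="top" else (360,250,40,45)
    if n=="top": print("hs",rect(onz(c,blob(V<95,*r),.056)))
    m=V<150
    q=(V>140) if n=="top" else (V>125)
    b=cv2.convexHull(blob(q|((V<95) if n=="top" else (V<0)),*r)).reshape(-1,2); P=onz(c,b,.03); e=cv2.minEnclosingCircle((P*1000).astype(np.float32)); print(n,"cover",e)
```

```text
mouth t 8.1 p [0.5162 0.4371 0.0782] F [ 0.2 -0.2 -1.1] op 27.4
hs (array([432.8, 100.4]), array([38.4, 37.7]), 77.5)
top cover ((435.3100280761719, 103.023193359375), 29.17565155029297)
scene cover ((427.6127014160156, 97.46604919433594), 75.76972198486328)
```

View pics/k2.png

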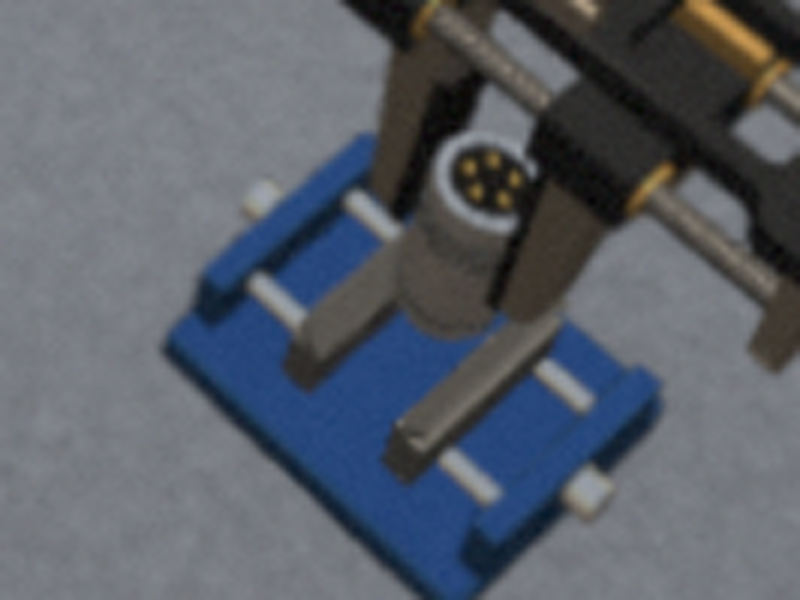

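The shell's base (about (450,320) in the crop) sits between the two jaws. I'll push it in.

Run:
```python
from r import *
for z in(.066,.058,.052,.0475,.0455):
    L(.516,.437,z,v=.03); st(z)
snap(3)
a=cam("scene",3)["pixels"];cv2.imwrite("pics/k3.png",cv2.resize(a[365:465,405:538],(800,600),interpolation=cv2.INTER_CUBIC))
```

```text
0.066 t 8.8 p [0.5159 0.4369 0.0657] F [ 0.1 -0.1 -1. ] op 27.1
0.058 t 9.2 p [0.5163 0.4369 0.0578] F [ 1.4 -0.4 -2.1] op 27.3
0.052 t 9.6 p [0.5157 0.4367 0.0512] F [ 1.3  0.6 -2.1] op 26.5
0.0475 t 9.8 p [0.5158 0.4368 0.0469] F [ 1.1 -0.7 -1.7] op 27.0
0.0455 t 10.1 p [0.5161 0.4371 0.0462] F [-0.6 -2.1  3.7] op 27.3
```

View pics/k3.png

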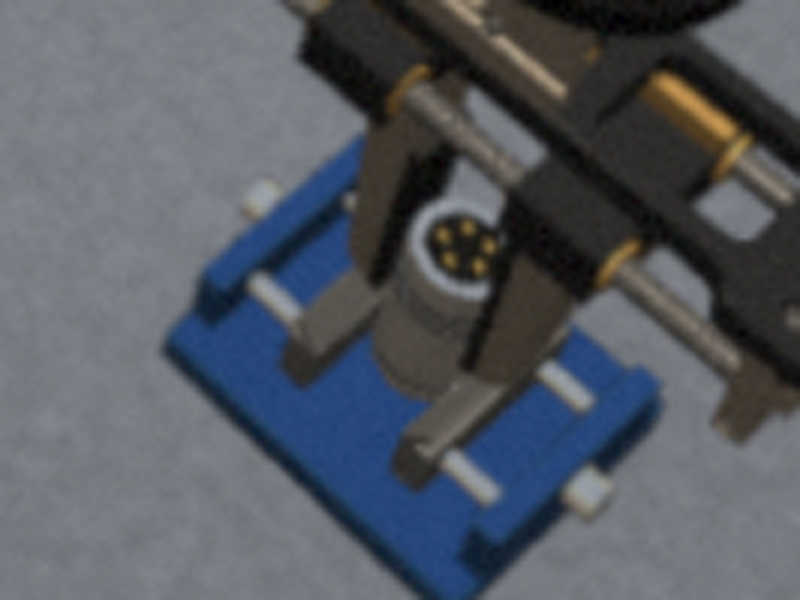

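Run:
```python
from r import *
L(.516,.437,.0445,v=.03); st("press")
bot.set_gripper(.6); st("open")
L(.516,.437,.11,v=.1); bot.set_gripper(0,20)
for z in(.078,.075,.0735): L(.516,.437,z,v=.04); st(z)
L(.516,.437,.15); bot.set_gripper(1)
L(.4325,.1005,.17,77.7,v=.25); st("over hs"); snap(4)
a=cam("scene",4)["pixels"];b=cam("top",4)["pixels"]
cv2.imwrite("pics/k4.png",np.hstack([cv2.resize(a[375:475,425:525],(400,400),interpolation=cv2.INTER_CUBIC),cv2.resize(b[180:260,120:200],(400,400),interpolation=cv2.INTER_CUBIC)]))
```

```text
press t 10.4 p [0.5163 0.4371 0.0461] F [-3.2 -2.5 10.7] op 27.0
open t 11.0 p [0.5159 0.437  0.0443] F [ 0.7 -0.1 -0.5] op 55.1
0.078 t 13.7 p [0.5162 0.4372 0.0784] F [-0.1  0.3  0.8] op 0.4
0.075 t 13.9 p [0.5159 0.437  0.0749] F [-0.1 -0.4 -0.5] op 1.1
0.0735 t 14.2 p [0.5164 0.4371 0.0745] F [-0.8 -1.7  5.2] op 0.2
over hs t 17.8 p [0.4326 0.1011 0.17  ] F [0.4 0.3 0.1] op 91.8
```

View pics/k4.png

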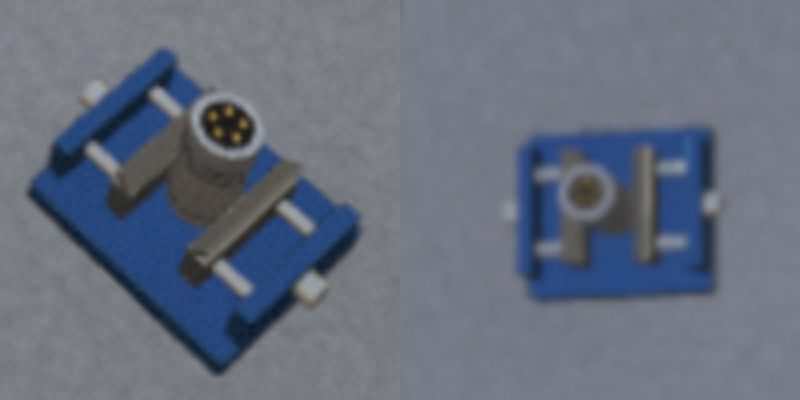

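The shell is seated: the probe met its top at about z = 0.074, and it stands upright midway along the jaws. The heat sink is next.

Run:
```python
from r import *
x,y=.4325,.1005
L(x,y,.08,v=.15); L(x,y,.0345,v=.06); st("at")
bot.set_gripper(0,40); st("grip")
L(x,y,.06,v=.06); L(x,y,.16,v=.2); st("up")
L(.635,.160,.14,91.4,v=.2); snap(5)
L(.635,.160,.075,v=.12); L(.635,.160,.055,v=.03); st("down")
L(.635,.160,.0547,v=.02); st("down2")
bot.set_gripper(.7); st("open")
L(.635,.160,.08,v=.06); L(.635,.160,.2,v=.2)
bot.set_gripper(1)
L(.434,.102,.17,90,v=.25); snap(6); st("over cover")
c=cam("top",6);b=c["pixels"];a=cam("scene",6)["pixels"]
V=b.max(2)
bl=blob(V<75,246,150,50,50);print(len(bl))
cv2.imwrite("pics/k6.png",np.vstack([np.hstack([cv2.resize(a[290:390,265:365],(300,300),interpolation=cv2.INTER_CUBIC),cv2.resize(b[145:210,235:300],(300,300),interpolation=cv2.INTER_CUBIC)]),np.hstack([cv2.resize(a[230:300,345:415],(300,300)),cv2.resize(b[220:290,250:320],(300,300))])]))
```

```text
at t 19.5 p [0.4328 0.1005 0.0347] F [ 0.4 -0.2 -0. ] op 92.2
grip t 20.3 p [0.4325 0.1006 0.0345] F [-0.4  0.7  0.2] op 40.3
up t 21.6 p [0.4317 0.1005 0.1588] F [ 0.6  0.1 -1.6] op 39.8
down t 24.4 p [0.635 0.16  0.055] F [ 1.  -0.2 -1.4] op 39.7
down2 t 24.6 p [0.635  0.16   0.0547] F [ 0.1  0.1 -1.8] op 39.8
open t 25.2 p [0.635  0.16   0.0547] F [ 0.1  0.6 -0.1] op 64.5
over cover t 28.2 p [0.4351 0.1021 0.1704] F [-0.5  0.2 -0.6] op 91.9
63
```

View pics/k6.png

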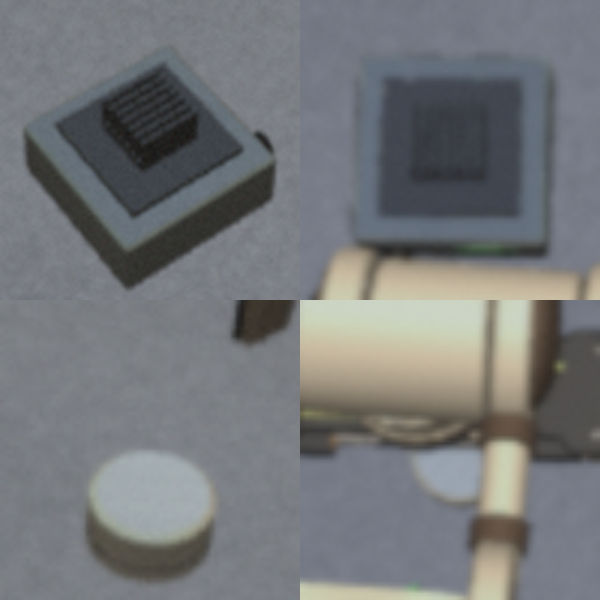

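The heat sink is flat on the plate, centred at about (450,143) in the crop. I'll measure the bare cover in the scene view, then pick it.

Run:
```python
from r import *
c=cam("scene",6);V=c["pixels"].max(2)
b=blob(V>135,355,255,50,40);P=onz(c,b,.03);e=cv2.minEnclosingCircle((P*1000).astype(np.float32));print(e)
x=(.4353+e[0][0]/1000)/2; y=(.102+e[0][1]/1000)/2
print(x,y); assert abs(x-.434)<.006 and abs(y-.102)<.006
L(x,y,.06,v=.2); L(x,y,.006,v=.06); st("at")
bot.set_gripper(0,45); st("grip")
L(x,y,.03,v=.06); L(x,y,.19,v=.2); st("up")
tx,ty=.6735,-.1315
L(tx,ty,.15,90,v=.2); snap(7)
L(tx,ty,.06,v=.12); L(tx,ty,.0305,v=.03); st("down")
bot.set_gripper(1); st("open")
L(tx,ty,.06,v=.06); L(tx,ty,.2,v=.2)
L(.4345,-.107,.17,86.3,v=.25); snap(8); st("over housing")
b=cam("top",8)["pixels"];a=cam("scene",8)["pixels"]
cv2.imwrite("pics/k8.png",np.vstack([np.hstack([cv2.resize(a[220:300,180:260],(300,300)),cv2.resize(b[130:200,345:415],(300,300))]),np.hstack([cv2.resize(a[185:255,285:355],(300,300)),cv2.resize(b[220:290,330:400],(300,300))])]))
```

```text
((429.317138671875, 101.90620422363281), 36.386962890625)
0.43230856933593753 0.10195310211181641
at t 29.9 p [0.4327 0.1019 0.0064] F [ 0.9  0.1 -0.3] op 92.1
grip t 30.5 p [0.4324 0.102  0.0061] F [-0.4  0.6  1.1] op 58.9
up t 32.0 p [0.4313 0.102  0.1885] F [-0.   0.3 -1.4] op 58.8
down t 36.0 p [ 0.6737 -0.1316  0.0307] F [-0.   0.6 -2.3] op 58.9
open t 36.6 p [ 0.6735 -0.1315  0.0305] F [-0.2 -0.4  0.2] op 92.0
over housing t 39.3 p [ 0.4353 -0.1072  0.1701] F [ 0.3 -0.6  1.2] op 92.3
```

View pics/k8.png

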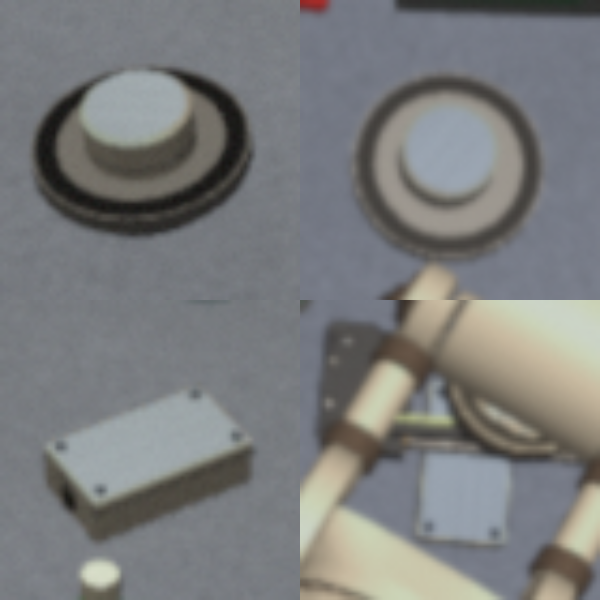

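The cover lies flat near the middle of the turntable, and the housing is untouched. The housing is next.

Run:
```python
from r import *
x,y=.4345,-.107
L(x,y,.06,v=.2); L(x,y,.009,v=.06); st("at")
bot.set_gripper(0,50); st("grip")
L(x,y,.03,v=.06); L(x,y,.17,v=.2); st("up")
tx,ty=.5015,-.414
L(tx,ty,.15,92.5,v=.2); snap(9)
L(tx,ty,.045,v=.12); L(tx,ty,.0135,v=.03); st("down")
bot.set_gripper(1); st("open")
L(tx,ty,.05,v=.06); L(tx,ty,.2,v=.2)
bot.goto([.40,-.05,.35],rv(0)); bot.hold(.3); snap(10); st("away")
```

```text
at t 41.0 p [ 0.4348 -0.1072  0.0093] F [-0.8 -0.3 -0.1] op 91.9
grip t 41.7 p [ 0.4346 -0.1072  0.0091] F [ 0.1 -1.   0.3] op 53.6
up t 43.0 p [ 0.4335 -0.1065  0.1684] F [-0.3 -0.3 -3.9] op 53.6
down t 47.1 p [ 0.5017 -0.4142  0.0138] F [-0.2  0.3 -4. ] op 53.6
open t 47.8 p [ 0.5015 -0.414   0.0135] F [-0.1 -0.2  0.1] op 92.1
away t 51.7 p [ 0.4    -0.0501  0.3499] F [ 0.4 -0.1  1.1] op 92.0
```

View pics/scene10.png

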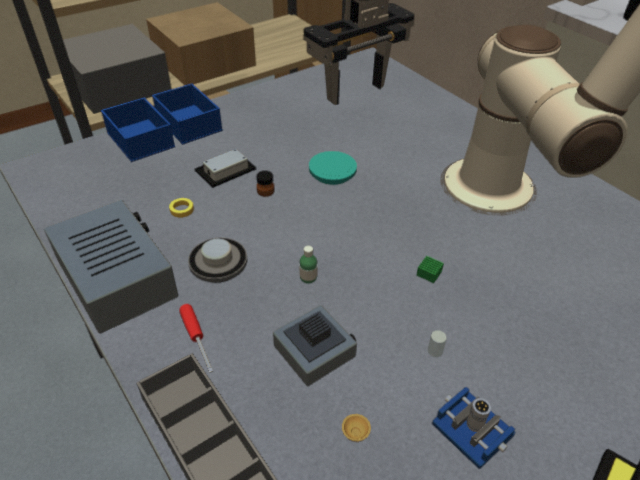

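View pics/top10.png

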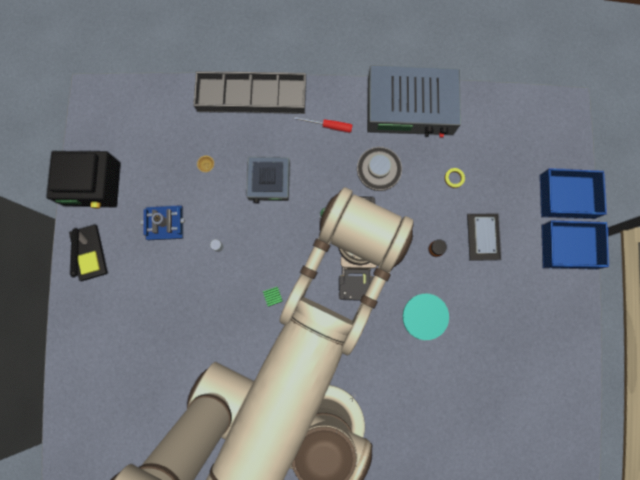

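All four parts are in place: housing in the tray (484,237), cover (380,167), heat sink (268,177) and shell (160,219) in the top view. I'll do one numeric check before handing in.

Run:
```python
from meas import *
c=cam("top",10);V=c["pixels"].max(2).astype(int);P=lambda m,r,z:onz(c,blob(m,*r),z)
print("housing",rect(P(V>125,(460,205,50,60),.034)))
for t in(155,165):print("cover",cv2.minEnclosingCircle((P((V>t)&(c["pixels"][...,0].astype(int)>c["pixels"][...,2]),(355,145,50,50),.054)*1000).astype(np.float32)))
print("hs",rect(P(V<71,(252,160,34,36),.076)))
sh=c["pixels"][212:228,150:172]
print("shell by scene")
s=cam("scene",10);V2=s["pixels"].max(2);b=blob(V2>125,468,396,26,24);p=onz(s,b,.074)*1000;print(cv2.minEnclosingCircle(p.astype(np.float32)))
b=blob((V>115)&(c["pixels"].min(2)>95),148,208,20,22);print("shell top",cv2.minEnclosingCircle((onz(c,b,.074)*1000).astype(np.float32)))
for r,z,n in(((315,203,25,15),.085,"flux"),((205,233,25,22),.045,"vial")):print(n,rect(P(V>(150 if n=="flux" else 160),r,z))[0])
for nm in("housing",):pass
```

```text
housing (array([ 503.2, -412.8]), array([133.5, 161.5]), 89.6)
cover ((676.9544067382812, -131.8335418701172), 27.159549713134766)
cover ((676.2207641601562, -131.29248046875), 25.403884887695312)
hs (array([631.2, 158.4]), array([42.1, 41.3]), 1.4)
shell by scene
((511.1558532714844, 437.1589050292969), 17.334177017211914)
shell top ((519.40576171875, 442.4223937988281), 19.3905029296875)
flux [545.4 -13.2]
vial [455.2 288.1]
```

Run:
```python
from meas import *
c=cam("top",10);V=c["pixels"].max(2).astype(int)
print("housing",rect(onz(c,blob(V>145,471,215,26,44),.034)))
a=cam("scene",0)["pixels"];b=cam("scene",10)["pixels"]
for n,(x,y,w,h) in dict(flux=(295,240,26,45),vial=(425,328,25,30)).items(): print(n,"max diff",cv2.absdiff(cv2.blur(a[y:y+h,x:x+w],(3,3)),cv2.blur(b[y:y+h,x:x+w],(3,3))).max())
from workcell import bot
print(np.abs(bot.current_joint_vel()).max()); bot.job_done()
```

```text
housing (array([ 501.1, -413.7]), array([90.3, 50. ]), 1.9)
flux max diff 36
vial max diff 5
0.0012924142836479
the job is handed in; nothing more can be done
```

Run:
```python
from meas import *
for k in(0,1,8,10):
    p=cam("scene",k)["pixels"][235:290,290:330].astype(int); ys,xs=np.where(p[...,1]-p[...,2]>15); print(k,xs.mean()+290,ys.mean()+235,len(xs))
    p=cam("scene",k)["pixels"][240:260,295:325].max(2); ys,xs=np.where(p>150); print("cap",xs.mean()+295,ys.mean()+240)
```

```text
0 307.68949771689495 263.10502283105023 219
cap 307.92 248.16
1 307.7354260089686 263.2914798206278 223
cap 307.58181818181816 248.12727272727273
8 307.7772727272727 263.0681818181818 220
cap 307.8627450980392 248.2156862745098
10 307.6697247706422 263.04128440366975 218
cap 307.92 248.16
```

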